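# Unload the drilled bar from the hooded fixture

## Task

The long drilled bar in the drilling fixture is finished. Slide the vise jaw back so that its toe is well clear of the bar, then take the bar out through the gap between the hood and the upright end plate: tilt the end beside the end plate up over it while its other end is still under the hood, and draw it out. Finish with the bar still gripped and held motionless in the air above the fixture, all of it higher than the end plate and clear of the fixture; do not put it down or let go.

Things in the scene. Friction and masses are not known exactly. Their poses are not given: they have to be found in the camera images.
- fixture: Fixed drilling fixture: grey sheet-metal tray, 310 (x) by 180 mm (y), base plate 8 mm thick. Origin: centre of its underside, on the work surface; x along the tray to the end plate, z up. Side walls: inner faces y = +-80, top z = 92 mm. The bar lies along x at y = 0 on a post and on the vise bed (x 33 to 89, y -46 to 54, top z = 45). Fixed jaw: x 36 to 86, y -39.5 to -13.5, top z = 68 mm.
- hood_edge (a point): Middle of the hood's free edge, on the underside: fixture x = -50, y = 0, z = 92 mm. The flat aluminium hood roofs the tray from here back to the wall at x = -150 mm, full width; underside z = 92, top 95, folded edge up to 98 mm. Under it the space is free down to z = 8 mm. The gap for the bar runs from this edge to the end plate.
- end_plate_top (a point): Middle of the top edge of the upright end plate: fixture x = 144, y = 0, z = 117 mm. The plate is 4 mm thick (inner face x = 142), 170 mm wide, and closes the tray at its +x end.
- post_top (a point): Top of the narrow post that carries the bar: fixture x = -36, y = 0, z = 45 mm. The post is 10 mm (x) by 18 mm (y); its foot is 22 by 30 mm, 14 mm high.
- jaw (a joint): Sliding jaw, m: 0 closed on the bar (starts 0 to 0.003), 0.034 fully open; moves along the fixture's +y, takes 3 N and some damping, no spring, stays where left. Block: fixture x 36 to 86, y 13.5 to 39.5 when closed, top z = 75.5 mm. Its toe (z 67.5 to 75.5, 46 mm long) reaches over the bar to y = 3 mm when closed and is off the bar (edge y = 12) from 0.009 m on.
- jaw_handle (a point): Point on the axis of the jaw's upright round handle, 15 mm diameter, which rises from z = 75 to 111 mm; the point is at z = 101 mm, 10 mm under its top, at fixture x = 61, y = 26.5 mm when closed, and moves with the jaw. Pinch it from above, closing along the fixture's x.
- bar: Finished part: loose straight aluminium bar, 260 (its x) by 24 (y) by 20 mm (z), four 10 mm holes drilled down through it at x = +-60 and +-105 mm; 0.18 to 0.35 kg, balanced at mid-length. Origin: centre of its underside. Starts level along the fixture's x, underside z = 45 mm, +x end to the end plate, -x end about 80 mm under the hood. At mid-length both sides are free for fingers.
- bar_near_end (a point): Centre of the bar's end face at its -x end (starts under the hood).
- bar_far_end (a point): Centre of the bar's end face at its +x end (starts just inside the end plate).

How it is judged:
By the outcome, as a careful person would: the job done as asked, in the order asked, and still so for the second after the job is handed in, while the arm keeps its last pose, push and grip.
It also fails if it takes over 51 s, if anything falls off the work surface, if the arm or the gripper's body presses on something with over 40 N, if the wrist force passes 120 N, or if a joint passes its speed limit or range.

## Robot

A 7-joint arm with a two-finger parallel gripper is mounted at the origin on the work surface; the furniture and walls round the work are solid. World frame = base frame: x ahead of the robot, y to its left, z up, the work surface at z = 0. Lengths are in m, angles in rad, forces in N, time in s.
With the tool pointing down it reaches from about 0.35 to 0.9 m from the base axis. Payload 7.2 kg.
Tool frame: the origin (TCP) lies at the very end of the fingers, on their centre line; the grasp point (between the pads) lies 19 mm behind it; z points along the fingers, y is the line along which they close (so a half turn about z gives the same grasp; the last joint's range is limited). The gripper opens to 88 mm and grips with 3 to 60 N. Pads are 20 mm wide; open, the fingers measure 115 mm over their backs; the gripper's body (75 mm by 178 mm) begins 61 mm behind the grasp point.
Start: joints at [-1.345, 0.411, -0.013, 1.596, 0.006, 1.134, -0.082], TCP at [0.181, 0.598, 0.223] pointing down, gripper open.
Joint ranges: [-2.95, 2.95], [-0.29, 1.99], [-1.47, 1.44], [0.14, 2.54], [-1.03, 4.17], [0.13, 1.85], [-2.86, 2.86]. Speed limits (rad/s): [2.39, 2.39, 3.01, 3.01, 3.14, 3.14, 3.14].

## Interface

Orientations are given as a rotation vector (axis times angle).
In Python, from bench import manip gives the robot as it stands. The module is installed in compiled form; this text tells all that it offers.
- The arm moves only by the shell command python3 -m creep 'ROWS' [OPENING]. ROWS is JSON, a list of rows, each a list of 4 numbers: the shift along the tool's x, y, z in mm, then the turn about the tool's z in degrees. A call has exactly 8 rows; each row shifts and turns the commanded pose from where the row before left it, along the tool's axes as they then stand; what a row does not reach is not made up. A row lasts 1/8 s, in which the tool goes at most 62.5 mm and 10.7 degrees, less where a joint would pass 70% of its speed; a pose out of reach is approached as far as the arm can. A call is refused whole if a number of a shift passes 62.5 or a number of a turn 10.7, either way. A call with a gripper value outside its range is refused whole. OPENING is the closure in counts, from 0 (fully open) to 255 (shut), set as the call begins (- or left out, the last holds). The fingers move at their own pace and stop on an object; the grip force is fixed at half the most. Time passes only in rows, so rows that do not move let the fingers close, or fill a call up. It gives the time, the measured TCP pose, the force, the opening and the grip force at its end, in the units of the state.
- manip.get_state(): the state, without advancing time (a new reading comes with each control period).
- manip.grab_frame(name): name is "side" or "top" or "wrist"; returns (picture, depth): 420x560x3 uint8, red, green, blue; 420x560 float32, m along the optical axis (not along the pixel's ray), 0 where there is no reading.
- manip.camera_model(name): a dict with "fx", "fy", "cx", "cy" (pixels), "pose" (4x4, takes a point from camera to world coordinates); the wrist camera has in their place "mount" (4x4, takes a point from camera to tool coordinates, whose origin is the TCP and whose axes are the flange's). Camera axes: x right, y down, z forward; pixel columns grow to the right and rows downward; lengths in m; the calibration is good to about 2 mm. A picture is of the moment at which its call begins: read the wrist's pose just before it. camera_model takes no time and is no camera call.
- manip.close_job(): hands the job in; it is judged then, once.
Trained networks look in the newest picture that a camera, given by its name, has taken for a name from the list of things; names that differ only in an ending like _2 or _b are one class to them, and where a whole thing is asked for, a point or a joint stands for the part that bears it (a point fixed in the world has none). Each returns a list of dicts, best first, with "p" (0 to 1); they miss things now and then, are a little off and sometimes report something else, mostly with a low value. They report only what shows in the picture. A call takes as long as a camera call.
- manip.boxes_of(target, camera): "xy" ([column, row] in pixels, amid what is visible of it).
- manip.place_of(target, camera): "xy" ([column, row] in pixels: a listed point, or the origin of a listed thing).
The state is a dict: "time": time; "qpos": joint angles; "joint_vel": joint speeds; "joint_torque": joint torques, N m; "tool_pos": TCP position; "tool_rot": TCP orientation; "ft_force": force on the tool from outside, world axes, zero at the start; "torque": the same for the moment, N m; "gripper_width": opening from 0.0 (shut) to 1.0 (fully open); "gripper_force": force on a finger pad.
Only numpy, scipy, OpenCV 4.12 (cv2) and the standard library are available. Lean on these libraries where they do the work, as an engineer would, in place of code of your own. Each camera call takes 0.05 s, during which the arm holds its last target. There are 200 camera calls.

## Working session

There is one attempt and no reset: what is moved stays moved. The work goes in short steps, Python scripts to look and compute and a shell command to move; the robot and the scene stay as the last step left them, time stands still between calls to the robot, and variables do not carry over. Pictures are saved under pics/ and viewed, at most 10 in all, crops included, and the job is handed in when it is done.

```bash
mkdir -p pics; cat > h.py <<'E'
from bench import manip
import numpy as np, cv2
from scipy.spatial.transform import Rotation as R
def look(cam):
    s=manip.get_state(); im,d=manip.grab_frame(cam); m=manip.camera_model(cam)
    if 'pose' in m: T=np.array(m['pose'])
    else:
        W=np.eye(4); W[:3,:3]=R.from_rotvec(s['tool_rot']).as_matrix(); W[:3,3]=s['tool_pos']; T=W@np.array(m['mount'])
    return im,d,m,T
def ray(xy,m,T):
    v=T[:3,:3]@np.array([(xy[0]-m['cx'])/m['fx'],(xy[1]-m['cy'])/m['fy'],1]); return T[:3,3],v
def at_z(xy,m,T,z):
    o,v=ray(xy,m,T); return o+v*(z-o[2])/v[2]
E
python3 - <<'E'
from h import *
Z=dict(hood_edge=.092,end_plate_top=.117,post_top=.045,jaw_handle=.101,bar_near_end=.055,bar_far_end=.055,fixture=0,bar=.045)
s=manip.get_state();print(s['time'],s['tool_pos'],R.from_rotvec(s['tool_rot']).as_matrix().round(3).tolist(),s['ft_force'])
ims=[]
for c in['top','side']:
    im,d,m,T=look(c); cv2.imwrite(f'pics/{c}0.png',im[...,::-1])
    for k,z in Z.items():
        for r in manip.place_of(k,c)[:2]: print(c,k,round(r['p'],2),np.round(r['xy'],1),at_z(r['xy'],m,T,z).round(4))
E
```

```text
0.0 [0.18085905 0.59772919 0.22181382] [[-0.957, 0.29, -0.0], [0.29, 0.957, -0.002], [-0.0, -0.002, -1.0]] [-0.06888258  0.23293126  0.32006894]
top hood_edge 0.7 [332.3 266.9] [ 0.5053 -0.0886  0.092 ]
top end_plate_top 0.95 [304.6 153.6] [ 0.6893 -0.0449  0.117 ]
top post_top 0.71 [329.9 262. ] [ 0.5151 -0.0893  0.045 ]
top jaw_handle 0.63 [300.9 206.5] [ 0.6044 -0.0383  0.101 ]
top bar_far_end 0.82 [312.  172.1] [ 0.6719 -0.0604  0.055 ]
top fixture 0.81 [323.5 246.2] [ 0.5457 -0.0826  0.    ]
top bar 0.65 [325.6 241.9] [ 0.55   -0.0826  0.045 ]
side hood_edge 0.61 [263.4 237.2] [ 0.498  -0.0982  0.092 ]
side end_plate_top 0.8 [363.2 196.5] [ 0.6943 -0.0396  0.117 ]
side post_top 0.74 [363.2 198.9] [0.7658 0.121  0.045 ]
side jaw_handle 0.78 [318.1 213.2] [ 0.6062 -0.0513  0.101 ]
side bar_far_end 0.73 [354.1 233.2] [ 0.6728 -0.0545  0.055 ]
side fixture 0.78 [288.  276.5] [ 0.5437 -0.075   0.    ]
side bar 0.81 [289.1 254.6] [ 0.5448 -0.0807  0.045 ]
```

```bash
python3 - <<'E'
import cv2,numpy as np
a=cv2.imread('pics/top0.png')[120:330,200:460];b=cv2.imread('pics/side0.png')[150:360,180:440]
cv2.imwrite('pics/v1.png',cv2.resize(np.vstack([a,b])[:, :],None,fx=1.4,fy=1.4))
cv2.imwrite('pics/v1.png',cv2.resize(np.hstack([a,b]),(800,323)))
# fit of the fixture pose from points
F=np.array([[-50,0],[144,0],[0,0],[144,0],[-50,0],[0,0]])/1e3
W=np.array([[.5053,-.0886],[.6893,-.0449],[.5457,-.0826],[.6943,-.0396],[.498,-.0982],[.5437,-.075]])
f=(F-F.mean(0))@[1,1j];w=(W-W.mean(0))@[1,1j];k=np.sum(np.conj(f)*w);a=np.angle(k)
Rm=np.array([[np.cos(a),-np.sin(a)],[np.sin(a),np.cos(a)]]);t=W.mean(0)-Rm@F.mean(0)
print(np.degrees(a),t,(W-F@Rm.T-t).round(4).tolist(),'handle',Rm@[.061,.0265]+t)
E
```

```text
14.803942044890226 [ 0.54909008 -0.07948938] [[0.0046, 0.0037], [0.001, -0.0022], [-0.0034, -0.0031], [0.006, 0.0031], [-0.0027, -0.0059], [-0.0054, 0.0045]] handle [ 0.60129416 -0.03828278]
```

View pics/v1.png

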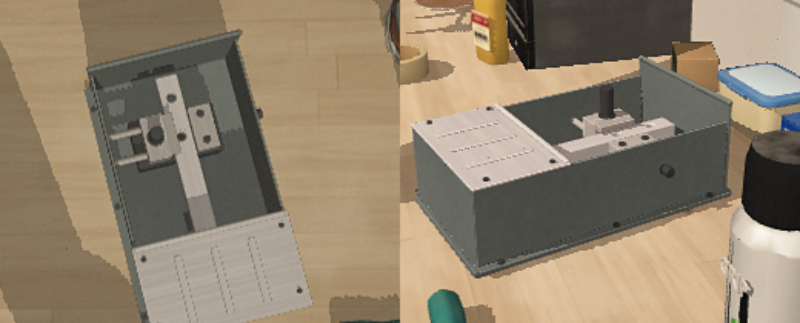

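```bash
python3 - <<'E'
from h import *
im,d,m,T=look('top')
v,u=np.mgrid[0:420,0:560]
P=np.stack([(u-m['cx'])/m['fx']*d,(v-m['cy'])/m['fy']*d,d],-1)@T[:3,:3].T+T[:3,3]
ok=(d>0)
for x in np.arange(.1,1.0,.1):
    print(round(x,1),[int(1000*np.nanmax(P[...,2][k])) if (k:=ok&(abs(P[...,0]-x)<.05)&(abs(P[...,1]-y)<.05)).any() else -1 for y in np.arange(.7,-.6,-.1)])
# bar/fixture edges via depth: bar top points and hood-top points
a=np.radians(14.8);c,s=np.cos(a),np.sin(a)
q=P[...,:2]-[.549,-.0795];fx=q@[c,s];fy=q@[-s,c];z=P[...,2]
def st(n,k): print(n,k.sum(),np.percentile(fx[k],[2,50,98]).round(4),np.percentile(fy[k],[2,50,98]).round(4),np.median(z[k]).round(4))
st('hood',ok&(abs(z-.095)<.006)&(fx<-.03)&(fx>-.2)&(abs(fy)<.1))
st('bar',ok&(abs(z-.065)<.004)&(fx<.03)&(fx>-.04)&(abs(fy)<.04))
st('handle',ok&(z>.103)&(z<.12)&(abs(fx-.061)<.02)&(abs(fy-.03)<.025))
st('plate',ok&(z>.105)&(z<.125)&(abs(fx-.144)<.025)&(abs(fy)<.09))
k=ok&(abs(z-.065)<.004)&(fx<.03)&(fx>-.04)&(abs(fy)<.03)
print('bar slope deg',np.degrees(np.polyfit(fx[k],fy[k],1)[0]))
E
```

```text
0.1 [-1, -1, -1, -1, -1, -1, -1, -1, -1, -1, -1, -1, -1]
0.2 [-1, -1, 5, 4, 20, 5, 4, 4, 2, 5, 10, 11, 3]
0.3 [-1, -1, 5, 39, 19, 5, 6, 5, 5, 5, 11, 12, 5]
0.4 [-1, -1, 5, 40, 40, 5, 6, 100, 100, 100, 33, 22, 22]
0.5 [-1, -1, 5, 192, 5, 5, 5, 101, 101, 100, 4, 109, 101]
0.6 [-1, -1, 62, 296, 353, 5, 4, 113, 95, 95, 15, 154, 107]
0.7 [-1, -1, -1, -1, 363, 5, 7, 119, 120, 5, 148, 153, 85]
0.8 [-1, -1, -1, -1, 364, 57, 73, 75, 82, 84, 145, 151, 86]
0.9 [-1, -1, -1, 145, 311, 140, 257, 258, 205, 128, 122, 120, 116]
hood 6765 [-0.149  -0.1    -0.0499] [-0.0821 -0.0003  0.081 ] 0.0951
bar 583 [-0.0385 -0.0055  0.0286] [-0.0141 -0.0024  0.0093] 0.065
handle 69 [0.0564 0.0626 0.0696] [0.0181 0.0253 0.0315] 0.1101
plate 442 [0.1415 0.1448 0.1494] [-0.0866 -0.0047  0.0761] 0.1159
bar slope deg -1.321086920919523
```

```bash
python3 -m creep '[[-30,-43,0,0],[-30,-43,0,0],[-30,-43,0,0],[-30,-43,0,0],[-30,-43,0,0],[-30,-43,0,0],[-43,-25,0,0],[-43,-25,0,0]]' 0; python3 -m creep '[[-40,-23,0,0],[-40,-23,0,0],[-40,-23,0,0],[-40,-23,0,0],[-40,-23,0,0],[-40,-23,0,0],[-40,-23,0,0],[-40,-23,0,0]]'
```

```text
time: 1.95
tool_pos: [0.3473, 0.2252, 0.2232]
tool_rot: [0.459, 3.107, 0.002]
ft_force: [0.8, 0.8, 0.8]
gripper_width: 1.004
gripper_force: 0.0
time: 2.95
tool_pos: [0.6005, -0.0433, 0.2227]
tool_rot: [0.459, 3.108, 0.001]
ft_force: [0.9, 0.5, 1.1]
gripper_width: 0.998
gripper_force: 0.0
```

```bash
python3 -m creep '[[0,0,0,10],[0,0,0,10],[0,0,0,10],[0,0,0,10],[0,0,0,10],[0,0,0,9.6],[0,0,0,0],[0,0,0,0]]'; python3 - <<'E'
from h import *
Z=dict(hood_edge=.092,end_plate_top=.117,post_top=.045,jaw_handle=.101,bar_near_end=.055,bar_far_end=.055,fixture=0,bar=.045)
s=manip.get_state();print(s['tool_pos'],s['tool_rot'])
im,d,m,T=look('wrist'); cv2.imwrite('pics/w1.png',im[...,::-1])
for k,z in Z.items():
    for r in manip.place_of(k,'wrist')[:1]: print(k,round(r['p'],2),np.round(r['xy'],1),at_z(r['xy'],m,T,z).round(4))
v,u=np.mgrid[0:420,0:560]
P=np.stack([(u-m['cx'])/m['fx']*d,(v-m['cy'])/m['fy']*d,d],-1)@T[:3,:3].T+T[:3,3]
np.save('P.npy',P);z=P[...,2];ok=d>0
def c(n,k):
    if k.sum()>20:
        q=P[k][:,:2].astype(np.float32);r=cv2.minAreaRect(q*1000);print(n,k.sum(),np.round(r[0],1),np.round(r[1],1),round(r[2],1),np.median(z[k]).round(4))
c('handle',ok&(z>.107)&(z<.116)&(np.hypot(P[...,0]-.603,P[...,1]+.04)<.03))
k=ok&(abs(z-.065)<.003)
n,l,st,ce=cv2.connectedComponentsWithStats(k.astype(np.uint8))
for i in range(1,n):
    if st[i,4]>400: c('z65',l==i)
E
```

```text
time: 3.95
tool_pos: [0.5994, -0.0422, 0.2226]
tool_rot: [-1.939, -2.472, -0.0]
ft_force: [0.4, -0.1, 0.5]
gripper_width: 0.994
gripper_force: 0.0
[ 0.59943317 -0.04222121  0.22263271] [-1.93861186e+00 -2.47207870e+00 -3.05639551e-05]
hood_edge 0.85 [171.  228.2] [ 0.5025 -0.0928  0.092 ]
end_plate_top 0.57 [378.5 242.2] [ 0.6901 -0.0515  0.117 ]
post_top 0.89 [197.5 214.6] [ 0.5159 -0.0896  0.045 ]
jaw_handle 0.94 [283.1 199.4] [ 0.5995 -0.0375  0.101 ]
bar_far_end 0.87 [349.7 216.2] [ 0.6761 -0.0492  0.055 ]
fixture 0.88 [234.2 206.4] [ 0.5495 -0.084   0.    ]
bar 0.82 [226.5 214.4] [ 0.5468 -0.0818  0.045 ]
handle 219 [602.3 -38.6] [13.9 14.5] 83.8 0.1108
z65 1105 [805.8  24.9] [130.1  50.2] 77.0 0.0658
z65 574 [ 638.3 -128.5] [211.2  93.2] 44.4 0.065
z65 4596 [585.  -86.8] [187.2  51.4] 13.5 0.0652
```

View pics/w1.png

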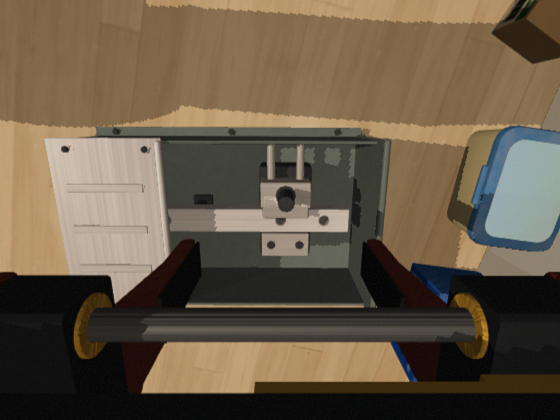

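```bash
python3 -m creep '[[3,4,20,0],[0,0,25,0],[0,0,25,0],[0,0,25,0],[0,0,20,0],[0,0,15,0],[0,0,8.6,0],[0,0,0,0]]'; python3 -m creep '[[0,0,0,0],[0,0,0,0],[0,0,0,0],[0,0,0,0],[0,0,0,0],[0,0,0,0],[0,0,0,0],[0,0,0,0]]' 255
```

```text
time: 5.4
tool_pos: [0.6025, -0.0386, 0.0837]
tool_rot: [-1.943, -2.468, 0.001]
ft_force: [-0.3, -0.4, 0.1]
gripper_width: 0.997
gripper_force: 0.0
time: 6.4
tool_pos: [0.6033, -0.0384, 0.0841]
tool_rot: [1.943, 2.468, 0.001]
ft_force: [2.9, 0.0, -0.2]
gripper_width: 0.164
gripper_force: 30.0
```

```bash
python3 -m creep '[[2,0,0,0],[4,0,0,0],[5,0,0,0],[5,0,0,0],[5,0,0,0],[4,0,0,0],[3,0,0,0],[0,0,0,0]]'
```

```text
time: 7.4
tool_pos: [0.5968, -0.0113, 0.0841]
tool_rot: [1.942, 2.467, 0.001]
ft_force: [5.0, -1.1, -3.6]
gripper_width: 0.16
gripper_force: 30.0
```

```bash
python3 -m creep '[[0,0,0,0],[0,0,0,0],[0,0,0,0],[0,0,0,0],[0,0,-20,0],[0,0,-35,0],[0,0,-40,0],[0,0,-35,0]]' 0; python3 -m creep '[[-20,-20,0,0],[-20,-22,0,0],[-17,-20,0,0],[0,0,0,-10],[0,0,0,-10],[0,0,0,-10],[0,0,0,-10],[0,0,0,-10]]';  python3 -m creep '[[0,0,0,-10],[0,0,0,-10],[0,0,0,-10],[0,0,0,-10],[0,0,0,0],[0,0,0,0],[0,0,0,0],[0,0,0,0]]'; cat > m.py <<'E'
from h import *
import sys
Z=dict(hood_edge=.092,end_plate_top=.117,post_top=.045,jaw_handle=.101,bar_far_end=.055,fixture=0,bar=.045)
s=manip.get_state();M=R.from_rotvec(s['tool_rot']).as_matrix();print(s['tool_pos'],M.round(3).tolist())
im,d,m,T=look('wrist'); cv2.imwrite('pics/%s.png'%sys.argv[1],im[...,::-1])
for k,z in Z.items():
    for r in manip.place_of(k,'wrist')[:1]:
        p=at_z(r['xy'],m,T,z);print(k,round(r['p'],2),np.round(r['xy'],1),p.round(4),'tool',(1000*M.T@(p-s['tool_pos'])).round(1))
v,u=np.mgrid[0:420,0:560]
P=np.stack([(u-m['cx'])/m['fx']*d,(v-m['cy'])/m['fy']*d,d],-1)@T[:3,:3].T+T[:3,3]
z=P[...,2];k=(d>0)&(abs(z-.065)<.003)&(np.hypot(P[...,0]-.55,P[...,1]+.08)<.16)
n,l,st,ce=cv2.connectedComponentsWithStats(k.astype(np.uint8))
for i in range(1,n):
    if st[i,4]>300:
        q=((P[l==i]-s['tool_pos'])@M)[:,:2].astype(np.float32)*1000;r=cv2.minAreaRect(q);print('z65',st[i,4],r,'tool-frame pct',np.percentile(q,[1,50,99],axis=0).round(1).tolist())
        c=abs(q[:,0])<25
        if c.sum()>50: print('  bar near mid: y',np.percentile(q[c,1],[1,50,99]).round(1),'slope',np.degrees(np.polyfit(q[:,0],q[:,1],1)[0]).round(2))
E
python3 m.py w2
```

```text
time: 8.4
tool_pos: [0.5962, -0.0117, 0.217]
tool_rot: [1.943, 2.467, 0.002]
ft_force: [0.2, 0.8, -0.5]
gripper_width: 0.989
gripper_force: 0.0
time: 9.4
tool_pos: [0.5477, -0.0826, 0.2133]
tool_rot: [-0.711, -3.058, 0.001]
ft_force: [0.3, -0.3, -0.4]
gripper_width: 1.0
gripper_force: 0.0
time: 10.4
tool_pos: [0.5491, -0.0812, 0.214]
tool_rot: [0.37, -3.12, 0.0]
ft_force: [0.6, 0.9, -0.0]
gripper_width: 0.996
gripper_force: 0.0
[ 0.54907266 -0.08123373  0.21396144] [[-0.972, -0.234, -0.0], [-0.234, 0.972, -0.0], [0.0, 0.0, -1.0]]
hood_edge 0.97 [279.8 147. ] [ 0.4989 -0.093   0.092 ] tool [ 51.5   0.3 122. ]
end_plate_top 0.73 [276.5 360.8] [ 0.694  -0.0494  0.117 ] tool [-148.4   -2.9   96.9]
jaw_handle 0.71 [341.1 271.2] [ 0.5961 -0.0107  0.101 ] tool [-62.2  57.6 113. ]
bar_far_end 0.83 [282.4 304.8] [ 0.6712 -0.0488  0.055 ] tool [-126.3    3.   158.9]
fixture 0.7 [278.  186.2] [ 0.5509 -0.083   0.    ] tool [ -1.4  -2.1 214. ]
bar 0.8 [278.2 191.8] [ 0.5479 -0.0831  0.045 ] tool [  1.6  -1.5 169. ]
z65 3551 ((-38.85398864746094, -0.31757640838623047), (24.006067276000977, 169.40342712402344), 89.95184326171875) tool-frame pct [[-121.2, -12.1], [-26.7, -0.6], [44.8, 11.4]]
  bar near mid: y [-11.8  -0.6  11.4] slope -0.05
z65 1073 ((-61.83761978149414, -27.103919982910156), (50.56167984008789, 25.89347267150879), 0.628308892250061) tool-frame pct [[-86.3, -39.5], [-60.1, -26.7], [-36.9, -14.1]]
```

View pics/w2.png

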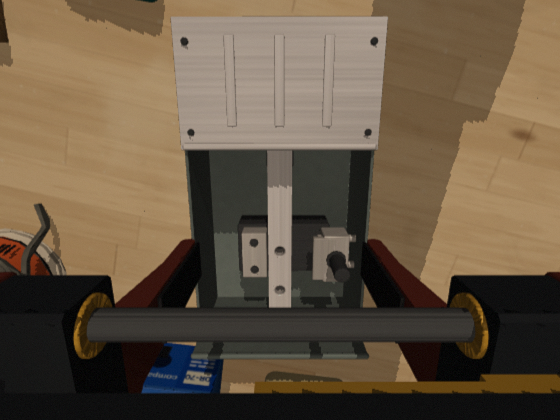

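```bash
python3 -m creep '[[0,-0.5,25,0],[0,0,30,0],[0,0,30,0],[0,0,30,0],[0,0,25,0],[0,0,20,0],[0,0,11,0],[0,0,5,0]]'; python3 -m creep '[[0,0,0,0],[0,0,0,0],[0,0,0,0],[0,0,0,0],[0,0,0,0],[0,0,0,0],[0,0,0,0],[0,0,0,0]]' 255
```

```text
time: 11.8
tool_pos: [0.5492, -0.0818, 0.0377]
tool_rot: [0.371, -3.119, -0.0]
ft_force: [0.3, 0.3, 0.2]
gripper_width: 0.997
gripper_force: 0.0
time: 12.8
tool_pos: [0.5492, -0.0818, 0.038]
tool_rot: [-0.371, 3.12, -0.0]
ft_force: [-0.5, -0.2, -0.4]
gripper_width: 0.269
gripper_force: 30.0
```

```bash
python3 -m creep '[[0,0,-4,0],[0,0,-6,0],[0,0,-6,0],[0,0,-4,0],[0,0,-2,0],[0,0,-2,0],[0,0,0,0],[0,0,0,0]]'; python3 -m creep '[[0,0,-2,0],[0,0,-2,0],[0,0,-2,0],[0,0,-1,0],[0,0,-1,0],[0,0,0,0],[0,0,0,0],[0,0,0,0]]'; python3 - <<'E'
from h import *
im,d,m,T=look('side');cv2.imwrite('pics/s1.png',cv2.resize(im[150:330,180:420,::-1],None,fx=3,fy=3))
E
```

```text
time: 13.8
tool_pos: [0.5492, -0.0817, 0.0619]
tool_rot: [0.371, -3.119, -0.0]
ft_force: [0.1, 0.4, -1.3]
gripper_width: 0.272
gripper_force: 30.0
time: 14.8
tool_pos: [0.5491, -0.0817, 0.07]
tool_rot: [0.371, -3.119, -0.0]
ft_force: [0.9, -0.5, -8.0]
gripper_width: 0.274
gripper_force: 30.0
```

View pics/s1.png

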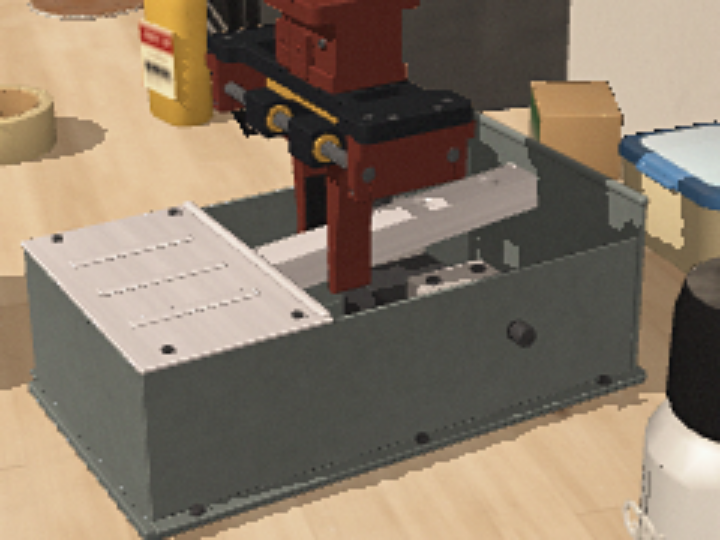

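```bash
python3 -m creep '[[0,0,-2,0],[0,0,-2,0],[0,0,-2,0],[0,0,-2,0],[0,0,-2,0],[0,0,-2,0],[0,0,-2,0],[0,0,0,0]]'; cat > b.py <<'E'
# bar side view in the plane of the fixture: fit from side + top depth
from h import *
import sys
s=manip.get_state();M=R.from_rotvec(s['tool_rot']).as_matrix();g=s['tool_pos']-.019*M[:,2]
for c in['top','side']:
    im,d,m,T=look(c);v,u=np.mgrid[0:420,0:560]
    P=np.stack([(u-m['cx'])/m['fx']*d,(v-m['cy'])/m['fy']*d,d],-1)@T[:3,:3].T+T[:3,3]
    q=(P-g)@M*1000; f=-q[...,0];h=-q[...,2]   # f: along fixture +x from grasp point, h: up
    far=float(sys.argv[1]); k=(d>0)&(abs(q[...,1])<9)&(f>20)&(f<145)&(abs(h-8-f*np.tan(np.radians(far)))<18)
    if k.sum()>30:
        p=np.polyfit(f[k],h[k],1);r=abs(h[k]-np.polyval(p,f[k]))<4;p=np.polyfit(f[k][r],h[k][r],1)
        print(c,k.sum(),'tilt',np.degrees(np.arctan(p[0])).round(1),'h0',p[1].round(1),'f max',np.percentile(f[k][r],99).round(1),'z at far',(h[k][r].max()+1000*g[2]).round(1))
    cv2.imwrite(f'pics/{c}_b{s["time"]:.1f}.png',im[...,::-1]) 
E
python3 b.py 20
```

```text
time: 15.85
tool_pos: [0.5497, -0.0817, 0.0844]
tool_rot: [-0.371, 3.119, -0.0]
ft_force: [-0.8, 0.4, -6.2]
gripper_width: 0.272
gripper_force: 30.0
top 104 tilt 14.3 h0 16.3 f max 121.8 z at far 152.5
side 201 tilt 19.0 h0 5.7 f max 118.1 z at far 150.9
```

```bash
python3 -m creep '[[-6,0,-1,0],[-10,0,-3,0],[-14,0,-4,0],[-14,0,-4,0],[-14,0,-4,0],[-14,0,-4,0],[-10,0,-3,0],[-6,0,-2,0]]'; python3 b.py 19; python3 - <<'E'
import cv2,glob
f=sorted(glob.glob('pics/side_b*'))[-1];cv2.imwrite('pics/s2.png',cv2.resize(cv2.imread(f)[120:330,180:440],None,fx=2.8,fy=2.8))
E
```

```text
time: 16.95
tool_pos: [0.6354, -0.061, 0.1091]
tool_rot: [0.371, -3.119, 0.0]
ft_force: [-0.1, -0.5, -1.6]
gripper_width: 0.27
gripper_force: 30.0
side 172 tilt 19.2 h0 5.1 f max 118.4 z at far 175.8
```

View pics/s2.png

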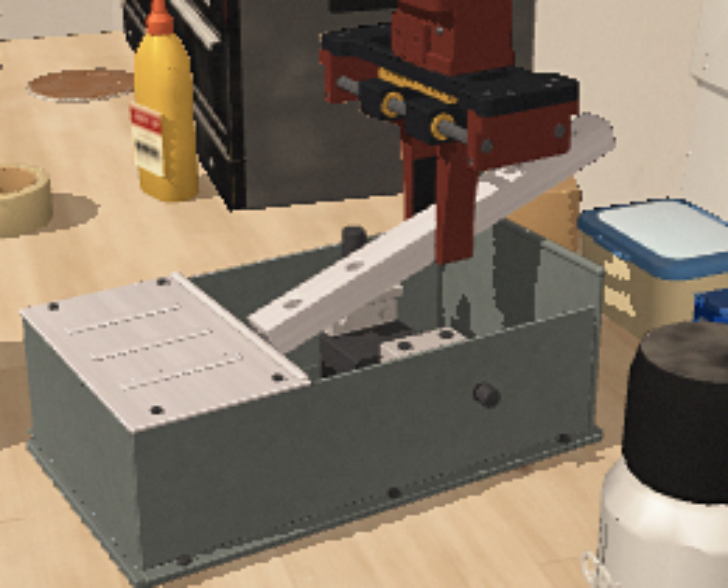

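```bash
python3 -m creep '[[-5,0,-2,0],[-7,0,-3,0],[0,0,-8,0],[0,0,-14,0],[0,0,-18,0],[0,0,-18,0],[0,0,-18,0],[0,0,-18,0]]'; python3 -m creep '[[0,0,-14,0],[4,0,-8,0],[12,0,0,0],[18,0,0,0],[18,0,0,0],[16,0,0,0],[10,0,0,0],[4,0,0,0]]';python3 -m creep '[[0,0,0,0],[0,0,0,0],[0,0,0,0],[0,0,0,0],[0,0,0,0],[0,0,0,0],[0,0,0,0],[0,0,0,0]]'; python3 b.py 19; python3 - <<'E'
import cv2,glob
f=sorted(glob.glob('pics/side_b*'))[-1];print(f);cv2.imwrite('pics/s3.png',cv2.resize(cv2.imread(f)[80:330,180:440],None,fx=2.3,fy=2.3))
E
```

```text
time: 18.05
tool_pos: [0.6465, -0.0583, 0.2096]
tool_rot: [-0.371, 3.119, 0.0]
ft_force: [0.0, -1.0, -1.9]
gripper_width: 0.272
gripper_force: 30.0
time: 19.05
tool_pos: [0.5662, -0.0777, 0.2301]
tool_rot: [-0.371, 3.119, 0.0]
ft_force: [0.0, 0.2, -1.9]
gripper_width: 0.272
gripper_force: 30.0
time: 20.05
tool_pos: [0.5667, -0.0775, 0.23]
tool_rot: [0.371, -3.12, -0.0]
ft_force: [-0.4, 0.5, -2.1]
gripper_width: 0.271
gripper_force: 30.0
side 266 tilt 19.1 h0 5.3 f max 119.0 z at far 295.9
pics/side_b20.1.png
```

View pics/s3.png

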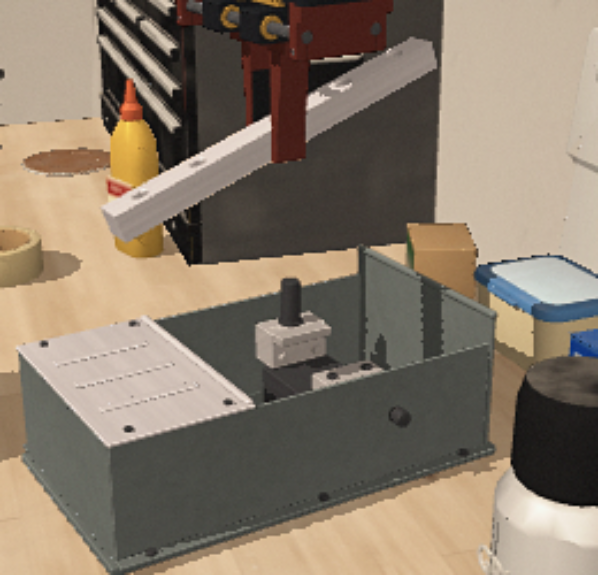

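The bar hangs steady in the grip at about a 19° tilt. Its lowest corner is near z = 0.19 m, well above the end plate, and the jaw is still back.

```bash
python3 -c "
from bench import manip
print(manip.close_job())"
```

```text
the job is handed in; nothing more can be done
None
```

The job is handed in: I slid the jaw back about 28 mm, tilted the bar up over the end plate and drew it out; it is still gripped and held motionless above the fixture, its lowest point about 75 mm above the end plate's top, after about 20 s of the 51 s limit.

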